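Turn the stop cam to its low point, then push the follower slide home

ROBOT

A 6-joint arm with a two-finger parallel gripper is mounted at the origin on the work surface. World frame = base frame: x ahead of the robot, y to its left, z up, the work surface at z = 0. Lengths are in mm, angles in rad, forces in N, time in s.
With the tool pointing down it reaches from about 350 to 775 mm from the base axis. Payload 7.3 kg.
Tool frame: the origin (TCP) lies on the centre line of the jaws, within the pads' length; the fingertips stand 17 mm ahead of it and the grasp point (between the pads) lies 2 mm behind it; z points along the fingers, y is the line along which they close (so a half turn about z gives the same grasp; the last joint's range is limited). The gripper opens to 92 mm and grips with 3 to 60 N. Pads are 19 mm wide; open, the fingers measure 130 mm over their backs; the gripper's body (75 mm by 190 mm) begins 47 mm behind the grasp point.
Start: joints at [0.988, 0.342, 1.524, -0, 1.275, -0.146], TCP at [222.085, 475.733, 243.741] pointing down, gripper open.
Joint ranges: [-2.53, 2.53], [-0.77, 2.02], [0.04, 2.7], [-1, 4.14], [0.28, 2.66], [-3.11, 3.11]. Speed limits (rad/s): [2.57, 2.57, 3.14, 3.14, 3.14, 3.14].

INTERFACE

Orientations are given as [roll, pitch, yaw] about the fixed x, y, z axes, in that order (R = Rz(yaw) Ry(pitch) Rx(roll)).
In Python, from plant import bot gives the robot as it stands. The module is installed in compiled form; this text tells all that it offers.
- The arm moves only by the shell command python3 -m pendant 'ROWS'. ROWS is JSON, a list of rows, each a list of 3 entries, a list of its own where there are three numbers: the shift along the world's x, y, z as a fraction of full scale, then the turn, a rotation vector about the world's x, y, z as a fraction of full scale, then the opening, from -1 (shut) to 1 (fully open), so that 0 is half open. In form: [[[tx, ty, tz], [rx, ry, rz], claw], ...]. A call has exactly 10 rows; each row shifts and turns the commanded pose from where the row before left it; what a row does not reach is not made up. Full scale, the value 1, is 30 mm for a shift and 0.12 rad for a turn. A row lasts 1/12 s, in which the tool goes at most 41.7 mm and 7.16 degrees, less where a joint would pass 70% of its speed; a pose out of reach is approached as far as the arm can. A call with a number of a shift or a turn outside -1 to 1 is refused whole. A call with a gripper value outside its range is refused whole. The fingers move at their own pace and stop on an object; the grip force is fixed at half the most. Time passes only in rows, so rows that do not move let the fingers close, or fill a call up. It gives the time, the measured TCP pose, the force, the opening and the grip force at its end, in the units of the state.
- bot.get_obs(): the state, without advancing time (a new reading comes with each control period).
- bot.capture(name): name is "scene" or "top" or "wrist"; returns the picture (480x640x3 uint8, blue, green, red); there is no depth.
- bot.camera_params(name): a dict with "fovy" (degrees; the focal length in pixels is half the picture's height over the tangent of half this angle, whatever the lens; pixels are square), "cx", "cy" (the principal point, pixels), "camera_from_world" (4x4, takes a point from world to camera coordinates). Camera axes: x right, y down, z forward; pixel columns grow to the right and rows downward; lengths in mm; the calibration is good to about 2 mm. A picture is of the moment at which its call begins: read the wrist's pose just before it. camera_params takes no time and is no camera call; for the wrist camera it gives the pose at the moment of the call.
- bot.close_job(): hands the job in; it is judged then, once.
The state is a dict: "time": time; "joint_positions": joint angles; "dq": joint speeds; "tau": joint torques, N m; "tool_pos": TCP position; "tcp_rot": TCP orientation; "contact_force": force on the tool from outside, world axes, zero at the start; "moment": the same for the moment, N m; "grip_width": finger opening in mm; "finger_force": force on a finger pad.
Only numpy, scipy, OpenCV 4.12 (cv2) and the standard library are available. Lean on these libraries where they do the work, as an engineer would, in place of code of your own. Each camera call takes 0.05 s, during which the arm holds its last target. There are 200 camera calls.

TASK

On the welding jig, first push the lever round with the fingertips until the cam plate is at its low point (lever against its stop pin); only then push the follower slide fully forward by its upright push plate, until the slide has pushed the square tube against the end stop. Nothing is gripped or lifted; do not touch the tube itself, leave the cam at its low point, and leave the other things on the bench alone.

Things in the scene. Friction and masses are not known exactly. Their poses are not given: they have to be found in the camera images.
- jig: Dark steel base plate of the jig, fixed on the bench, 250 x 230, 12 mm thick. x axis: the way the slide travels forward, y left, z up. Origin on the bench; plate spans x -140 to 110, y -125 to 105. Two grey slide gibs, top 38 above the bench, 14 wide, lie at y 42 and -42, x -138 to -56. Two low fences (27 high above the bench, x 5 to 60) guide the tube, inner faces y 22.5 and 67.5.
- cam_pivot (a point): Axis of the cam, on the base plate, at x 50, y -50 mm in the jig's frame, 12 above the bench; fixed, with the jig's axes. The cam is a steel disc 64 mm in diameter set 20 off this axis, 13 to 27 above the bench. The lever's stop pin, 10 thick, top 46 above the bench, stands at x -13, y -62 from here.
- cam (a joint): Cam angle, rad, anticlockwise seen from above; limits 0 to 2.3. At 0, the low point, the lever is at the stop pin and points to the jig's -y (right), and the disc's edge facing the roller is only 12 mm from the pivot, so the slide can run home. At 1.57 the lever points to the jig's +x; there and beyond the disc stops the slide 10 to 25 mm short. Stiff: 3 to 4 N at 65 mm; stays put.
- cam_lever (a point): Middle of the lever bar, 65 mm from the pivot, 37 above the bench. Frame turns with the cam: -y outward along the lever, +x towards the side to push on (push along -x to lower the cam). Bar 16 wide, 27 to 47 above the bench, to 105 from the pivot; ball knob 26 diameter, top 79, at 97. Beside the bar on its +x side it is free down to the base plate farther than 35 from the pivot.
- slide (a joint): Travel of the follower slide, m, 0 drawn back (towards the robot), growing forward; about 0.050 when the tube is against the end stop. Friction about 3 N, plus about 1 N for the tube; it stays where it is left.
- push_plate (a point): Centre of the rear face (towards the robot) of the slide's upright steel push plate, 59 mm above the bench, with the jig's axes; push it along +x. Plate 70 wide, 10 thick, 34 to 84 above the bench. Behind it lies the slide's flat tongue, top 31 above the bench. The crosshead in front, 140 wide, top 35, has its front face 15 ahead of here; it pushes the tube; roller (18 diameter) at its right end.
- end_stop (a point): Centre of the end stop's face that the tube comes against, x 60, y 45 mm in the jig's frame, 36 above the bench, with the jig's axes. The stop is a grey upright block 60 wide, 16 thick, its top 60 above the bench.
- tube: Work piece: loose square steel tube, 40 x 40 mm, 60 long (x), about 0.26 kg, lying on the base plate in front of the slide's crosshead, left half. Origin at the centre of its underside, 12 above the bench. Against the end stop it is at x = 30 mm in the jig's frame.
- horseshoe: Bystander: loose horseshoe lying flat, about 100 x 135 x 9 mm; origin amid it, on the bench.
- pipe: Bystander: loose upright piece of round steel pipe, 60 mm diameter, 70 high; origin at the centre of its underside.
- block: Bystander: loose steel block 50 x 50 x 45 mm; origin at the centre of its underside.
Not all that is in view belongs to the job. Leave any blue or brown look-alike of the tube alone.

How it is judged:
By the outcome, as a careful person would: the job done as asked, in the order asked, and still so for the second after the job is handed in, with the robot touching nothing.
It also fails if it takes over 54 s, if anything falls off the work surface, if the arm or the gripper's body presses on something with over 40 N, if the wrist force passes 120 N, or if a joint passes its speed limit or range.

## Working session

There is one attempt and no reset: what is moved stays moved. The work goes in short steps, Python scripts to look and compute and a shell command to move; the robot and the scene stay as the last step left them, time stands still between calls to the robot, and variables do not carry over. Pictures are saved under pics/ and viewed, at most 10 in all, crops included, and the job is handed in when it is done.

```bash
mkdir -p pics; python3 - <<'E'
from plant import bot
import cv2
o=bot.get_obs(); print(o['time'],o['tool_pos'],o['tcp_rot'],o['contact_force'],o['grip_width'])
for n in("scene","top"):
    cv2.imwrite(f"pics/{n}0.png",bot.capture(n)); p=bot.camera_params(n); print(n,p)
E
```

```text
0.0 [221.86517302 475.39009389 243.04441667] [-3.14007227e+00 -2.25082114e-04  2.70478599e+00] [ 0.12580566  0.73318773 -0.21193558] 91.66642029112818
scene {'fovy': 49.84542111018999, 'cx': 310.5551168296483, 'cy': 234.88595069757253, 'camera_from_world': array([[-4.38694137e-01,  8.98635078e-01,  1.56558276e-03,
         2.71950508e+02],
       [ 5.93607776e-01,  2.91093522e-01, -7.50262868e-01,
        -2.68711649e+02],
       [-6.74668261e-01, -3.28206579e-01, -6.61137791e-01,
         1.85318409e+03],
       [ 0.00000000e+00,  0.00000000e+00,  0.00000000e+00,
         1.00000000e+00]])}
top {'fovy': 46.315279360876545, 'cx': 330.21552410510446, 'cy': 242.04408250831858, 'camera_from_world': array([[ 2.04575937e-02, -9.99760912e-01,  7.72052299e-03,
        -2.31769095e+01],
       [-9.86736373e-01, -2.14336833e-02, -1.60909685e-01,
         5.62530796e+02],
       [ 1.61036693e-01, -4.32629589e-03, -9.86938938e-01,
         1.13414828e+03],
       [ 0.00000000e+00,  0.00000000e+00,  0.00000000e+00,
         1.00000000e+00]])}
```

View pics/top0.png

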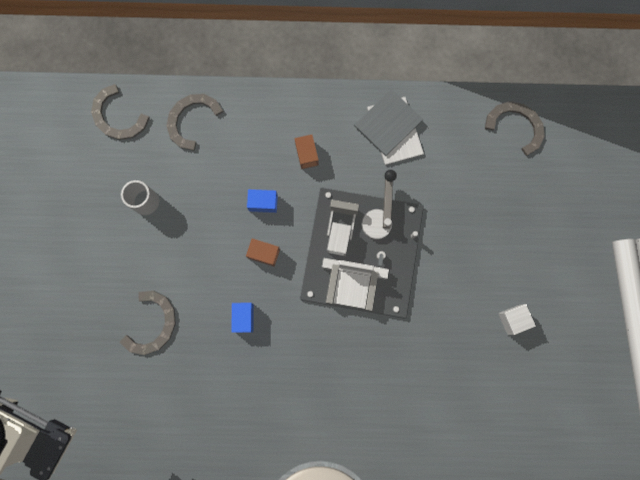

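View pics/scene0.png

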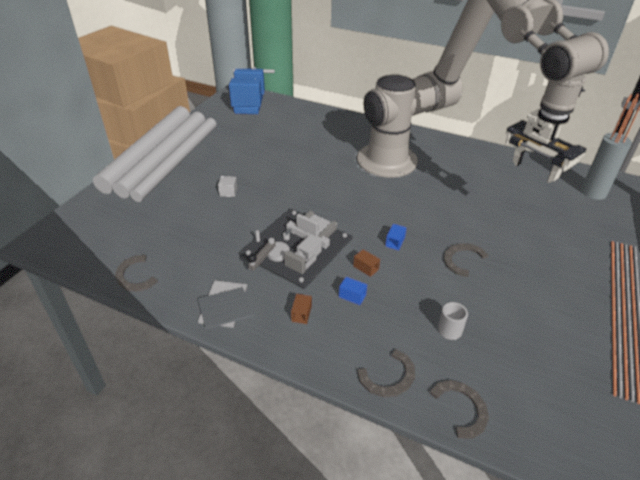

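The top picture shows the jig plate with corners near (320,189), (424,207), (410,320) and (303,300). The lever's black knob is at (391,176), the push plate spans about (323,265) to (388,273), and the tube is at (340,236). I'll enlarge this area and find the plate outline.

```bash
cat > h.py <<'E'
import numpy as np
from plant import bot
def ray(n,u,v,z):
    p=bot.camera_params(n); f=240/np.tan(np.radians(p['fovy']/2)); T=p['camera_from_world']
    d=T[:3,:3].T@[(u-p['cx'])/f,(v-p['cy'])/f,1]; c=-T[:3,:3].T@T[:3,3]
    return c+d*(z-c[2])/d[2]
def proj(n,P):
    p=bot.camera_params(n); f=240/np.tan(np.radians(p['fovy']/2)); T=p['camera_from_world']
    q=T[:3,:3]@np.asarray(P,float)+T[:3,3]; return np.array([p['cx']+f*q[0]/q[2],p['cy']+f*q[1]/q[2]])
E
python3 - <<'E'
import cv2,numpy as np
from h import *
im=cv2.imread('pics/top0.png')
c=im[165:335,285:445]; cv2.imwrite('pics/crop0.png',cv2.resize(c,None,fx=3.5,fy=3.5,interpolation=cv2.INTER_CUBIC))
g=cv2.cvtColor(im,cv2.COLOR_BGR2GRAY); print(g[300,330],g[310,385],g[250,310],g[250,290], g[330,350])
m=np.zeros_like(g); m[180:330,295:432]=(g[180:330,295:432]<62)
m=cv2.morphologyEx(m,cv2.MORPH_OPEN,np.ones((3,3),np.uint8))
cs,_=cv2.findContours(m,0,2); k=max(cs,key=cv2.contourArea)
r=cv2.minAreaRect(k); b=cv2.boxPoints(r); print(r,b)
for u,v in b: print(ray('top',u,v,12).round(1))
E
```

```text
154 89 88 121 113Traceback (most recent call last):
  File "<stdin>", line 8, in <module>
ValueError: max() iterable argument is empty
```

View pics/crop0.png

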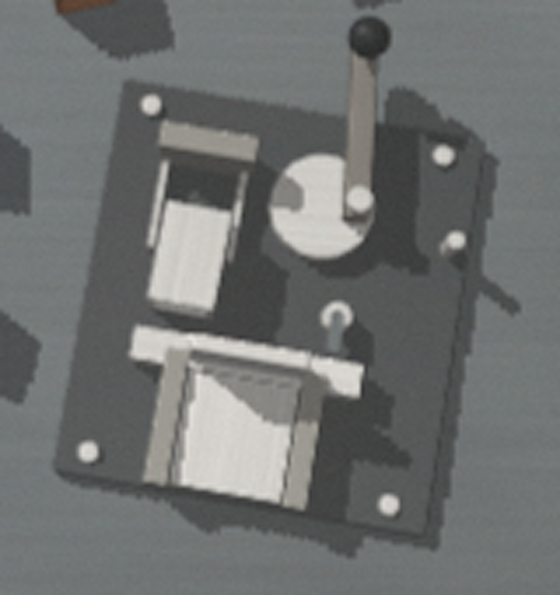

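```bash
python3 - <<'E'
from h import *
c=np.array([[125,80],[485,146],[430,538],[57,470]])/3.5+[285,165]-.36
W=np.array([ray('top',u,v,12) for u,v in c])[:,:2]
J=np.array([[110,105],[110,-125],[-140,-125],[-140,105]])
print(W.round(1),[round(float(np.linalg.norm(W[i]-W[(i+1)%4])),1) for i in range(4)])
a=J-J.mean(0);b=W-W.mean(0); yaw=np.arctan2((a[:,0]*b[:,1]-a[:,1]*b[:,0]).sum(),(a*b).sum())
R=np.array([[np.cos(yaw),-np.sin(yaw)],[np.sin(yaw),np.cos(yaw)]]); t=W.mean(0)-R@J.mean(0)
print('jig',t.round(1),yaw, (J@R.T+t-W).round(1))
toj=lambda p:R.T@(p[:2]-t)
px=lambda u,v:(u/3.5+284.64,v/3.5+164.64)
kn=toj(ray('top',*px(370,36),66)); print('knob jig',kn,'rel pivot',kn-[50,-50],np.hypot(*(kn-[50,-50])),'cam',np.arctan2(kn[1]+50,kn[0]-50)+np.pi/2)
print('pin',toj(ray('top',*px(456,238),46)), 'expect 37 -112')
print('endstop rear top corners',[toj(ray('top',*px(*q),60)).round(1) for q in((160,148),(250,162))],'exp 60,75 / 60,15')
print('plate top',[toj(ray('top',*px(*q),84)).round(1) for q in((133,355),(360,395))])
print('tube top front end corners',[toj(ray('top',*px(*q),52)).round(1) for q in((165,198),(230,208),(150,297),(212,310))])
E
```

```text
[[ 689.4   12.7]
 [ 651.9 -213.4]
 [ 408.2 -178.5]
 [ 444.5   48.3]] [229.1, 246.3, 229.7, 247.5]
jig [564.8 -75.1] -0.15157695195831036 [[ 0.1 -0.6]
 [ 2.7 -1.9]
 [-0.6  1. ]
 [-2.2  1.5]]
knob jig [148.328126   -38.02869565] rel pivot [98.328126   11.97130435] 99.05418966282606 cam 1.6919485987911311
pin [  39.04551353 -109.89407471] expect 37 -112
endstop rear top corners [array([59.7, 75. ]), array([60.6, 20.4])] exp 60,75 / 60,15
plate top [array([-68.8,  68.6]), array([-69.1, -64.1])]
tube top front end corners [array([31.8, 67. ]), array([32.5, 27.5]), array([-29.1,  65.5]), array([-30.4,  27.8])]
```

```bash
cat >> h.py <<'E'
t=np.array([564.8,-75.1]); yaw=-0.152
def rot(a): return np.array([[np.cos(a),-np.sin(a)],[np.sin(a),np.cos(a)]])
def jw(p): return rot(yaw)@np.asarray(p,float)+t
def lev(cam,r,off): return jw(np.array([50,-50])+rot(cam)@[off,-r])
E
python3 - <<'E'
from h import *
o=bot.get_obs();p=o['tool_pos'];print('pivot',jw([50,-50]))
s=lev(1.692,62,27+16); print('start',s,'delta',np.r_[s,150]-p, 'dyaw',yaw+1.692-1.134)
for k in np.arange(1.692,-.01,-.12): print(round(float(k),2),lev(k,62,27).round(1))
print(jw([-65,0]),jw([-15,0]))
E
```

```text
pivot [ 606.65274249 -132.09427994]
start [669.94737673 -91.02373969] delta [ 448.07930145 -566.47584406  -93.12778962] dyaw 0.40600000000000014
1.69 [ 669.5 -107. ]
1.57 [ 672.  -114.7]
1.45 [ 673.6 -122.7]
1.33 [ 674.3 -130.7]
1.21 [ 673.9 -138.9]
1.09 [ 672.6 -146.9]
0.97 [ 670.4 -154.7]
0.85 [ 667.2 -162.1]
0.73 [ 663.2 -169.2]
0.61 [ 658.4 -175.7]
0.49 [ 652.8 -181.5]
0.37 [ 646.5 -186.7]
0.25 [ 639.7 -191.1]
0.13 [ 632.4 -194.6]
0.01 [ 624.7 -197.3]
[500.54943542 -65.25800066] [549.97294664 -72.82876938]
```

```bash
python3 -m pendant '[[[0.9,-0.9,0],[0,0,0.6],-1],[[0.9,-0.9,0],[0,0,0.6],-1],[[0.9,-0.9,0],[0,0,0.6],-1],[[0.9,-0.9,0],[0,0,0.5],-1],[[0.9,-0.9,0],[0,0,0.5],-1],[[0.9,-0.9,0],[0,0,0.5],-1],[[0.9,-0.9,0],[0,0,0],-1],[[0.9,-0.9,0],[0,0,0],-1],[[0.9,-0.9,0],[0,0,0],-1],[[0.9,-0.9,0],[0,0,0],-1]]'
```

```text
time: 0.93
tool_pos: [493.0, 204.1, 243.5]
tcp_rot: [3.142, -0.001, 3.101]
contact_force: [0.3, -0.1, 0.8]
grip_width: 30.1
finger_force: 0.0
```

```bash
python3 -m pendant '[[[0.6,-1,-0.3],[0,0,0],-1],[[0.6,-1,-0.3],[0,0,0],-1],[[0.6,-1,-0.3],[0,0,0],-1],[[0.6,-1,-0.3],[0,0,0],-1],[[0.6,-1,-0.3],[0,0,0],-1],[[0.6,-1,-0.3],[0,0,0],-1],[[0.6,-1,-0.3],[0,0,0],-1],[[0.6,-1,-0.3],[0,0,0],-1],[[0.6,-0.9,-0.3],[0,0,0],-1],[[0.5,-0.9,-0.3],[0,0,0],-1]]' && python3 - <<'E'
import cv2
from h import *
o=bot.get_obs();print(o['tool_pos'],o['joint_positions'])
im=bot.capture('wrist');cv2.imwrite('pics/w1.png',im)
print('pivot-lever proj',proj('wrist',[*lev(1.692,65,0),47]),proj('wrist',[*jw([50,-50]),27]),proj('wrist',[*lev(1.692,97,0),66]),proj('wrist',[*lev(1.692,62,27),31]))
E
```

```text
time: 1.77
tool_pos: [669.7, -90.0, 152.6]
tcp_rot: [3.141, -0.001, 3.1]
contact_force: [1.0, -0.1, -0.2]
grip_width: 0.2
finger_force: 0.0
[669.71042994 -89.95476062 152.57148028] [-2.46898206e-01  6.93535477e-01  1.18273650e+00  1.69197003e-04
  1.26614574e+00 -1.77649264e+00]
pivot-lever proj [257.6254458  246.48263007] [256.83726796 143.57715872] [255.9346757  303.83710184] [299.7029739  235.21690821]
```

View pics/w1.png

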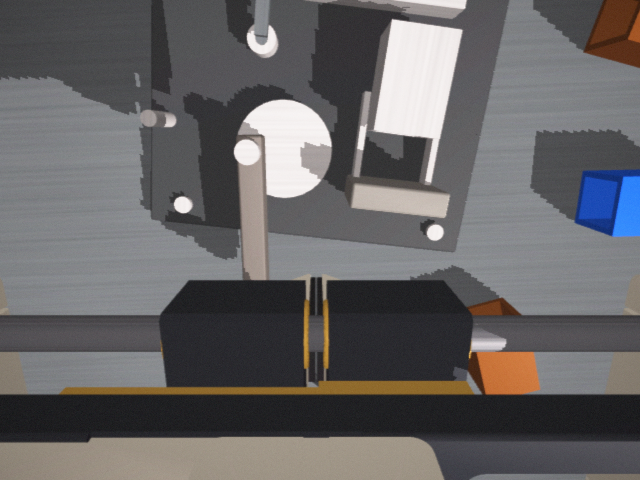

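The wrist view shows the lever bar centred at about (256,246), against a prediction of (258,246), with the stop pin at (155,119). The jig pose therefore holds, and the space to the right of the bar is free. Next I descend beside the bar.

```bash
python3 -m pendant '[[[0,0,-0.7],[0,0,0],-1],[[0,0,-0.7],[0,0,0],-1],[[0,0,-0.7],[0,0,0],-1],[[0,0,-0.5],[0,0,0],-1],[[0,0,-0.5],[0,0,0],-1],[[0,0,-0.4],[0,0,0],-1],[[0,-0.15,0],[0,0,0],-1],[[0,-0.15,0],[0,0,0],-1],[[0,-0.15,0],[0,0,0],-1],[[0,0,0],[0,0,0],-1]]'
```

```text
time: 2.65
tool_pos: [669.8, -103.3, 50.1]
tcp_rot: [-3.141, 0.002, 3.1]
contact_force: [-0.4, 0.0, -0.1]
grip_width: 0.4
finger_force: 0.0
```

```bash
python3 -m pendant '[[[0,-0.12,-0.06],[0,0,0],-1],[[0.04,-0.13,0],[0,0,-0.5],-1],[[0.04,-0.13,0],[0,0,-0.5],-1],[[0.03,-0.13,0],[0,0,-0.5],-1],[[0.03,-0.13,0],[0,0,-0.5],-1],[[0.01,-0.135,0],[0,0,-0.5],-1],[[0.01,-0.135,0],[0,0,-0.5],-1],[[-0.005,-0.135,0],[0,0,-0.5],-1],[[-0.005,-0.135,0],[0,0,-0.5],-1],[[-0.02,-0.135,0],[0,0,-0.5],-1]]'; python3 -c "
import cv2
from h import *
o=bot.get_obs();print(o['contact_force']);cv2.imwrite('pics/t2.png',cv2.resize(bot.capture('top')[150:340,280:450],None,fx=3,fy=3))"
```

```text
time: 3.48
tool_pos: [673.2, -140.3, 47.7]
tcp_rot: [3.14, -0.0, 2.558]
contact_force: [0.2, 4.5, 1.1]
grip_width: 0.1
finger_force: 1.9
[0.16181255 4.45660561 1.11472838]
```

View pics/t2.png

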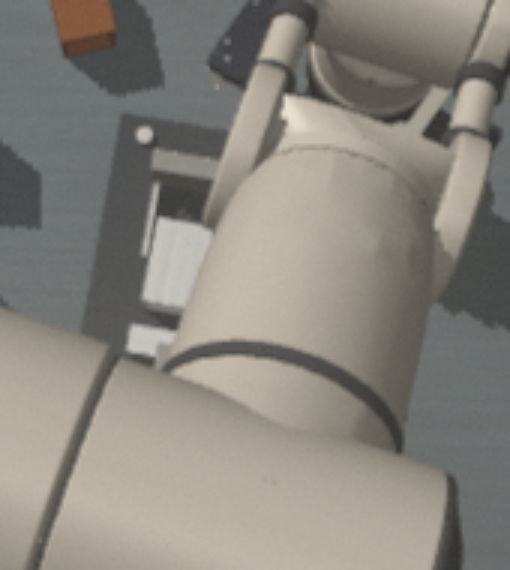

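The arm hides the lever in this view. The 4.5 N push-back matches the expected stiffness, so I continue along the arc.

```bash
python3 -m pendant '[[[-0.02,-0.135,0],[0,0,-0.5],-1],[[-0.04,-0.13,0],[0,0,-0.5],-1],[[-0.04,-0.13,0],[0,0,-0.5],-1],[[-0.05,-0.125,0],[0,0,-0.5],-1],[[-0.05,-0.125,0],[0,0,-0.5],-1],[[-0.07,-0.12,0],[0,0,-0.5],-1],[[-0.07,-0.12,0],[0,0,-0.5],-1],[[-0.08,-0.11,0],[0,0,-0.5],-1],[[-0.08,-0.11,0],[0,0,-0.5],-1],[[-0.09,-0.1,0],[0,0,-0.5],-1]]'; python3 -c "
from h import *
print(lev(.55,62,27))"
```

```text
time: 4.37
tool_pos: [656.1, -176.6, 47.6]
tcp_rot: [3.139, 0.0, 1.959]
contact_force: [2.3, 4.6, -0.6]
grip_width: 0.6
finger_force: 2.0
[ 655.57204562 -178.78369824]
```

```bash
python3 -m pendant '[[[-0.09,-0.1,0],[0,0,-0.5],-1],[[-0.105,-0.085,0],[0,0,-0.5],-1],[[-0.105,-0.085,0],[0,0,-0.5],-1],[[-0.115,-0.075,0],[0,0,-0.5],-1],[[-0.115,-0.075,0],[0,0,-0.5],-1],[[-0.12,-0.06,0],[0,0,-0.5],-1],[[-0.12,-0.06,0],[0,0,-0.5],-1],[[-0.13,-0.045,0],[0,0,-0.5],-1],[[-0.13,-0.045,0],[0,0,-0.5],-1],[[0,0,0],[0,0,0],-1]]'; python3 -c "
from h import *
print(lev(0,62,27))"
```

```text
time: 5.2
tool_pos: [624.9, -196.6, 47.8]
tcp_rot: [3.139, 0.0, 1.42]
contact_force: [1.8, 0.6, -0.6]
grip_width: 0.2
finger_force: 0.7
[ 623.95368534 -197.46764896]
```

Now I press slowly along jig -x to feel for the stop pin.

```bash
for i in 1; do python3 -m pendant '[[[-0.04,0.006,0],[0,0,0],-1],[[-0.04,0.006,0],[0,0,0],-1],[[-0.04,0.006,0],[0,0,0],-1],[[0,0,0],[0,0,0],-1],[[0,0,0],[0,0,0],-1],[[0,0,0],[0,0,0],-1],[[0,0,0],[0,0,0],-1],[[0,0,0],[0,0,0],-1],[[0,0,0],[0,0,0],-1],[[0,0,0],[0,0,0],-1]]'; done
```

```text
time: 6.03
tool_pos: [624.6, -196.5, 48.1]
tcp_rot: [3.132, 0.001, 1.423]
contact_force: [12.9, -1.4, -4.7]
grip_width: 0.3
finger_force: 6.1
```

The push-back rises to 13 N with no travel, at the predicted stop position. I back off, rise, and move clear to check.

```bash
python3 -m pendant '[[[0.2,-0.03,0],[0,0,0],-1],[[0.4,-0.06,0],[0,0,0],-1],[[0.4,-0.06,0],[0,0,0],-1],[[0,0,0.5],[0,0,0],-1],[[0,0,1],[0,0,0],-1],[[0,0,1],[0,0,0],-1],[[0,0,1],[0,0,0],-1],[[-0.5,0.5,0.6],[0,0,0],-1],[[-0.9,0.9,0],[0,0,0],-1],[[-0.9,0.9,0],[0,0,0],-1]]' && python3 -m pendant '[[[-0.9,0.9,0],[0,0,0],-1],[[-0.9,0.9,0],[0,0,0],-1],[[-0.9,0.9,0],[0,0,0],-1],[[-0.9,0.9,0],[0,0,0],-1],[[-0.6,0.9,0],[0,0,0],-1],[[-0.5,0.9,0],[0,0,0],-1],[[0,0,0],[0,0,0],-1],[[0,0,0],[0,0,0],-1],[[0,0,0],[0,0,0],-1],[[0,0,0],[0,0,0],-1]]'; python3 -c "
import cv2
from h import *
cv2.imwrite('pics/t3.png',cv2.resize(bot.capture('top')[150:340,280:450],None,fx=3,fy=3))
print('knob at 0 in crop', (proj('top',[*lev(0,97,0),66])-[280,150])*3,'at .1',(proj('top',[*lev(.1,97,0),66])-[280,150])*3)
for z in(59,84): print('plate',z,[((proj('top',[*jw(q),z])-[280,150])*3).round() for q in((-65,35),(-65,-35))])"
```

```text
time: 6.87
tool_pos: [581.4, -131.5, 171.1]
tcp_rot: [3.139, 0.001, 1.422]
contact_force: [0.0, 0.9, 0.1]
grip_width: 0.3
finger_force: 0.0
time: 7.7
tool_pos: [441.6, 29.9, 170.1]
tcp_rot: [3.141, 0.0, 1.421]
contact_force: [0.0, -0.6, -0.1]
grip_width: -0.1
finger_force: 0.0
knob at 0 in crop [464.63109899 236.67300148] at .1 [465.92052954 223.02625069]
plate 59 [array([177., 355.]), array([278., 373.])]
plate 84 [array([178., 351.]), array([281., 369.])]
```

View pics/t3.png

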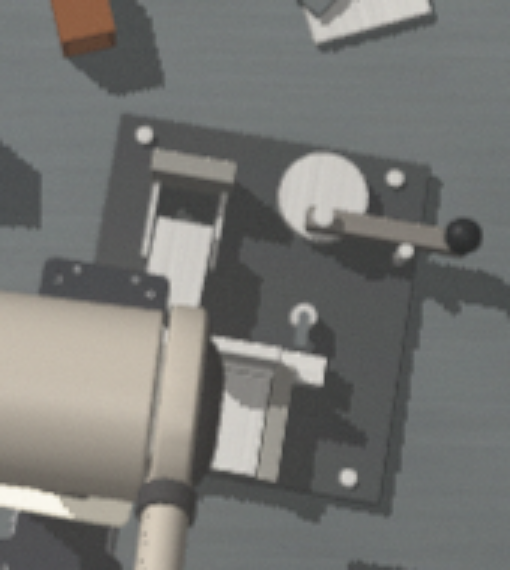

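The lever now lies against the stop pin, with the knob at (463,236) against a predicted (465,237) for cam 0. The slide and tube have not moved. Next I go behind the push plate.

```bash
python3 -m pendant '[[[0.2,-0.7,0],[0,0,0],-1],[[0.2,-0.7,0],[0,0,0],-1],[[0.2,-0.8,0],[0,0,0],-1],[[0.08,-0.78,0],[0,0,0],-1],[[0,0,-0.8],[0,0,0],-1],[[0,0,-0.8],[0,0,0],-1],[[0,0,-0.8],[0,0,0],-1],[[0,0,-0.6],[0,0,0],-1],[[0,0,-0.6],[0,0,0],-1],[[0,0,0],[0,0,0],-1]]' && python3 -m pendant '[[[0.2,-0.03,0],[0,0,0],-1],[[0.2,-0.03,0],[0,0,0],-1],[[0.2,-0.03,0],[0,0,0],-1],[[0.15,-0.023,0],[0,0,0],-1],[[0.1,-0.015,0],[0,0,0],-1],[[0.1,-0.015,0],[0,0,0],-1],[[0.1,-0.015,0],[0,0,0],-1],[[0.1,-0.015,0],[0,0,0],-1],[[0.1,-0.015,0],[0,0,0],-1],[[0.1,-0.015,0],[0,0,0],-1]]'
```

```text
time: 8.58
tool_pos: [459.5, -59.1, 58.9]
tcp_rot: [-3.136, -0.001, 1.42]
contact_force: [-1.3, 0.4, -0.3]
grip_width: -0.0
finger_force: 0.0
time: 9.42
tool_pos: [501.7, -64.7, 62.0]
tcp_rot: [-3.141, -0.0, 1.421]
contact_force: [-4.0, 0.3, 2.9]
grip_width: 0.4
finger_force: 1.9
```

```bash
python3 -m pendant '[[[0.1,-0.015,0],[0,0,0],-1],[[0.1,-0.015,0],[0,0,0],-1],[[0.1,-0.015,0],[0,0,0],-1],[[0.1,-0.015,0],[0,0,0],-1],[[0.1,-0.015,0],[0,0,0],-1],[[0.1,-0.015,0],[0,0,0],-1],[[0.1,-0.015,0],[0,0,0],-1],[[0.05,-0.008,0],[0,0,0],-1],[[0.05,-0.008,0],[0,0,0],-1],[[0,0,0],[0,0,0],-1]]'
```

```text
time: 10.25
tool_pos: [525.9, -68.4, 61.9]
tcp_rot: [3.142, -0.0, 1.421]
contact_force: [-2.4, -0.5, 2.8]
grip_width: 0.8
finger_force: 1.7
```

```bash
python3 -m pendant '[[[0.05,-0.008,0],[0,0,0],-1],[[0.05,-0.008,0],[0,0,0],-1],[[0.05,-0.008,0],[0,0,0],-1],[[0.04,-0.006,0],[0,0,0],-1],[[0,0,0],[0,0,0],-1],[[0,0,0],[0,0,0],-1],[[0,0,0],[0,0,0],-1],[[0,0,0],[0,0,0],-1],[[0,0,0],[0,0,0],-1],[[0,0,0],[0,0,0],-1]]'
```

```text
time: 11.08
tool_pos: [531.5, -69.2, 61.9]
tcp_rot: [3.141, -0.0, 1.421]
contact_force: [-3.3, 0.4, 0.9]
grip_width: 0.2
finger_force: 1.5
```

```bash
python3 -m pendant '[[[0.05,-0.008,0],[0,0,0],-1],[[0.05,-0.008,0],[0,0,0],-1],[[0,0,0],[0,0,0],-1],[[0,0,0],[0,0,0],-1],[[0,0,0],[0,0,0],-1],[[0,0,0],[0,0,0],-1],[[0,0,0],[0,0,0],-1],[[0,0,0],[0,0,0],-1],[[0,0,0],[0,0,0],-1],[[0,0,0],[0,0,0],-1]]'
```

```text
time: 11.92
tool_pos: [534.5, -69.7, 61.9]
tcp_rot: [3.141, 0.0, 1.421]
contact_force: [-2.6, 0.6, -0.1]
grip_width: 0.7
finger_force: 1.3
```

```bash
python3 -m pendant '[[[0.05,-0.008,0],[0,0,0],-1],[[0.05,-0.008,0],[0,0,0],-1],[[0,0,0],[0,0,0],-1],[[0,0,0],[0,0,0],-1],[[0,0,0],[0,0,0],-1],[[0,0,0],[0,0,0],-1],[[0,0,0],[0,0,0],-1],[[0,0,0],[0,0,0],-1],[[0,0,0],[0,0,0],-1],[[0,0,0],[0,0,0],-1]]'
```

```text
time: 12.75
tool_pos: [534.6, -69.7, 61.9]
tcp_rot: [-3.135, -0.0, 1.421]
contact_force: [-12.5, 1.3, 8.5]
grip_width: 0.5
finger_force: 7.1
```

The slide has stopped and the force rose to 12.5 N with no travel. I press slightly more to confirm, then retreat.

```bash
python3 -m pendant '[[[0.05,-0.008,0],[0,0,0],-1],[[0,0,0],[0,0,0],-1],[[0,0,0],[0,0,0],-1],[[0,0,0],[0,0,0],-1],[[0,0,0],[0,0,0],-1],[[0,0,0],[0,0,0],-1],[[0,0,0],[0,0,0],-1],[[0,0,0],[0,0,0],-1],[[0,0,0],[0,0,0],-1],[[0,0,0],[0,0,0],-1]]' && python3 -m pendant '[[[-0.15,0.023,0],[0,0,0],-1],[[-0.4,0.06,0],[0,0,0],-1],[[-0.6,0.09,0],[0,0,0],-1],[[0,0,0.6],[0,0,0],-1],[[0,0,1],[0,0,0],-1],[[0,0,1],[0,0,0],-1],[[-0.3,0.9,0.8],[0,0,0],-1],[[-0.5,1,0.3],[0,0,0],-1],[[-0.5,1,0],[0,0,0],-1],[[-0.5,1,0],[0,0,0],-1]]' && python3 -m pendant '[[[-0.3,1,0],[0,0,0],-1],[[-0.3,1,0],[0,0,0],-1],[[-0.3,1,0],[0,0,0],-1],[[-0.2,1,0],[0,0,0],-1],[[-0.2,1,0],[0,0,0],-1],[[0,1,0],[0,0,0],-1],[[0,0,0],[0,0,0],-1],[[0,0,0],[0,0,0],-1],[[0,0,0],[0,0,0],-1],[[0,0,0],[0,0,0],-1]]'; python3 -c "
import cv2
from h import *
cv2.imwrite('pics/t4.png',cv2.resize(bot.capture('top')[150:340,280:450],None,fx=3,fy=3,interpolation=cv2.INTER_CUBIC))
for q in((60,65,52),(60,25,52),(0,65,52),(0,25,52)): print(q,((proj('top',[*jw(q[:2]),q[2]])-[280,150])*3).round())"
```

```text
time: 13.58
tool_pos: [534.7, -69.7, 61.9]
tcp_rot: [-3.132, -0.0, 1.421]
contact_force: [-18.9, 1.8, 12.9]
grip_width: 0.3
finger_force: 10.1
time: 14.42
tool_pos: [451.2, 52.6, 174.3]
tcp_rot: [3.136, -0.001, 1.42]
contact_force: [-0.3, 0.5, 0.2]
grip_width: 0.5
finger_force: 0.0
time: 15.25
tool_pos: [411.8, 231.0, 173.0]
tcp_rot: [3.141, -0.0, 1.42]
contact_force: [0.2, -0.6, 0.3]
grip_width: 0.7
finger_force: 0.0
(60, 65, 52) [165. 175.]
(60, 25, 52) [221. 185.]
(0, 65, 52) [150. 258.]
(0, 25, 52) [207. 268.]
```

View pics/t4.png

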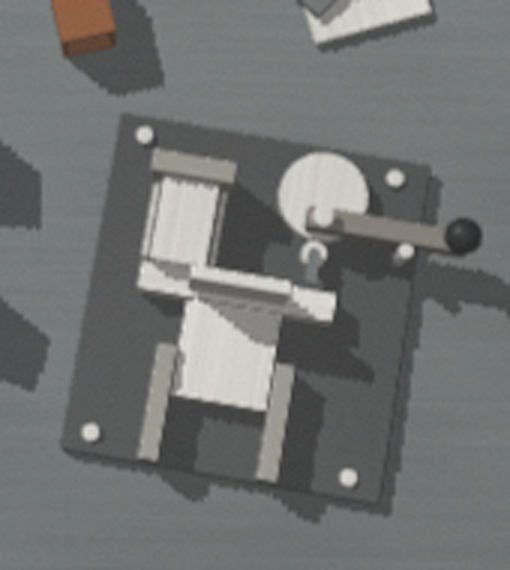

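The tube is against the end stop, with its front corners near (160,177) and (220,185), matching the prediction. The crosshead is against the tube, the lever is still at its pin with the knob at (463,236), and the arm is clear.

```bash
python3 -c "
from plant import bot
print(bot.close_job())"
```

```text
the job is handed in; nothing more can be done
None
```

I handed the job in at about 15 s: the lever was pushed to its stop pin first (cam at its low point), then the slide was pushed forward until the tube met the end stop, and the last top picture showed both in place with the arm clear.

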